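Draw a batch of rollers for inspection with the feeder pedal

TASK

Lay out a batch for inspection: take the plug gauge out of the feeder's bay and stand it upright on the dark steel inspection plate, and slide the empty tray into the bay so that its open end is under the spout. Press the feeder's pedal fully down to its stop and keep it there until all four rollers have run into the tray, then let the pedal up and set the tray with its four rollers flat on the inspection plate beside the gauge. Do not disturb the vee block, the bottle or the pencil cup.

Things in the scene. Friction and masses are not known exactly. Their poses are not given: they have to be found in the camera images.
- feeder: Grey bench-top roller feeder, fixed. Origin: bench point (z 0) straight under the middle of its spout; x points from the open bay in front into the machine, y to the left. Behind the spout a sloping steel channel (x 20 to 130 mm, up to 135 mm high) holds four rollers behind a gate that the pedal raises; then a body to x 180, y +-50, 95 mm tall. Pedal at its right
- spout (a point): Centre of the spout's open lower edge, 45 mm above the bench. Opening feeder x -16 to +20, y -18 to +18 mm; outside x -20 to +26, y -22 to +22 mm; top edge 110 mm above the bench. Rollers drop straight down here: the tray's end without handle belongs under it, the handle stays outside, towards the robot
- bay (a point): Centre of the bay's floor in front of the spout, on the bench, at feeder x -50 mm. Two low rails flank the bay: inner faces at feeder y +-45 mm, 18 mm tall, feeder x -90 to +50 mm. The bay ends at a face at feeder x +50 mm
- pedal (a joint): Hinged spring pedal of the feeder, rad: 0 up (released), 0.30 down at its stop. It springs back; needs about 6 N at the pad to start and 11 N at the stop. The gate is linked to it and lets rollers through only near the stop
- pedal_pad (a point): Point on top of the pedal's black rubber pad, on its middle line, 90 mm from the hinge, 20 mm from the free end; moves with it. Plate 110 x 56 mm, hinged along feeder y at feeder x +55, y -130 mm, height 35 mm; it runs from the hinge towards the robot, sloping up 0.30 rad when released, level at the stop (this point then 42 mm above the bench)
- tray: Open aluminium tray, 130 mm (x) x 70 mm (y) x 30 mm tall, walls and floor 4 mm, with an upright flat handle plate standing in its -x half: 40 mm along x (x -55 to -15 mm), 10 mm thick in y, top 85 mm above the underside. Origin: centre of the underside, z up. About 0.22 kg
- gauge: Steel plug gauge standing upright: foot 40 mm diameter x 35 mm tall, shank above it 24 mm diameter, 85 mm tall in all. Origin: centre of the underside, z up. About 0.35 kg. Stands in the feeder's bay at the start
- plate: Flat dark steel inspection plate lying on the bench, fixed, 180 mm (x) x 220 mm (y) x 20 mm thick. Origin: centre of the underside, so its top is at z 20 mm
- vee_block: Bystander: small steel vee block, 45 x 45 x 40 mm, on the inspection plate. Origin: centre of the underside
- bottle: Bystander: white bottle, 56 mm diameter, 130 mm tall. Origin: centre of the underside
- pencil_cup: Bystander: steel cup with pencils, 72 mm diameter, 85 mm tall, pencils to 140 mm. Origin: centre of the underside
- roller0: Steel roller no. 1 counted from the gate, cylinder 18 mm diameter x 24 mm long, lying in the feeder's channel. Origin: its centre; its axis is its y
- roller1: Steel roller no. 2 counted from the gate, cylinder 18 mm diameter x 24 mm long, lying in the feeder's channel. Origin: its centre; its axis is its y
- roller2: Steel roller no. 3 counted from the gate, cylinder 18 mm diameter x 24 mm long, lying in the feeder's channel. Origin: its centre; its axis is its y
- roller3: Steel roller no. 4 counted from the gate, cylinder 18 mm diameter x 24 mm long, lying in the feeder's channel. Origin: its centre; its axis is its y

How it is judged:
On the way, in this order (a step that is already met when the one before it is completed fails the run):
1. the tray stands in the feeder's bay under the spout, the pedal still up (x of tray in the frame of feeder between -0.065 and -0.01 m and y of tray in the frame of feeder between -0.03 and 0.03 m and height (world z) of tray below 0.008 m and value of joint pedal below 0.08 rad), for 0.1 s.
2. the pedal is pressed down to its stop while the tray is in the bay (x of tray in the frame of feeder between -0.065 and -0.01 m and y of tray in the frame of feeder between -0.03 and 0.03 m and height (world z) of tray below 0.008 m and value of joint pedal above 0.28 rad), for 0.2 s.
At the end, for the whole second after the job is handed in: The tray stands flat (within 0.08 rad) on the inspection plate, its centre over the plate, with all four rollers in it; the gauge stands upright (within 0.08 rad) on the same plate, its centre over the plate; both are at rest and the pedal is back up (below 0.05 rad) (x of tray in the frame of plate between -0.09 and 0.09 m and y of tray in the frame of plate between -0.11 and 0.11 m and z of tray in the frame of plate between 0.016 and 0.024 m and angle between each of tray, gauge's own z axis and vertical below 0.08 rad and linear speed of each of tray, gauge below 0.02 m/s and x of gauge in the frame of plate between -0.09 and 0.09 m and y of gauge in the frame of plate between -0.11 and 0.11 m and z of gauge in the frame of plate between 0.016 and 0.024 m and x of roller0 in the frame of tray between -0.065 and 0.065 m and y of roller0 in the frame of tray between -0.035 and 0.035 m and z of roller0 in the frame of tray between 0 and 0.05 m and x of roller1 in the frame of tray between -0.065 and 0.065 m and y of roller1 in the frame of tray between -0.035 and 0.035 m and z of roller1 in the frame of tray between 0 and 0.05 m and x of roller2 in the frame of tray between -0.065 and 0.065 m and y of roller2 in the frame of tray between -0.035 and 0.035 m and z of roller2 in the frame of tray between 0 and 0.05 m and x of roller3 in the frame of tray between -0.065 and 0.065 m and y of roller3 in the frame of tray between -0.035 and 0.035 m and z of roller3 in the frame of tray between 0 and 0.05 m and value of joint pedal below 0.05 rad); the robot touches nothing.
It fails at once if the vee block is moved by more than 25 mm or tipped (distance of vee_block from where it was at the start of the episode above 0.025 m or angle between vee_block's own z axis and vertical above 0.3 rad).
It fails at once if the bottle is moved by more than 25 mm or tipped (distance of bottle from where it was at the start of the episode above 0.025 m or angle between bottle's own z axis and vertical above 0.3 rad).
It fails at once if the pencil cup is moved by more than 25 mm or tipped (distance of pencil_cup from where it was at the start of the episode above 0.025 m or angle between pencil_cup's own z axis and vertical above 0.3 rad).
It also fails if it takes over 72 s, if anything falls off the work surface, if the arm or the gripper's body presses on something with over 40 N, if the wrist force passes 120 N, or if a joint passes its speed limit or range.

ROBOT

A 6-joint arm with a two-finger parallel gripper is mounted at the origin on the work surface. World frame = base frame: x ahead of the robot, y to its left, z up, the work surface at z = 0. Lengths are in m, angles in rad, forces in N, time in s.
With the tool pointing down it reaches from about 0.35 to 1 m from the base axis. Payload 7.1 kg.
Tool frame: the origin (TCP) lies midway between the tips of the shut fingers; the grasp point (between the pads) lies 19 mm behind it; z points along the fingers, x is the direction in which the jaws open and shut, and the axes are right-handed (so a half turn about z gives the same grasp; the last joint's range is limited). The gripper opens to 85 mm and grips with 20 to 120 N. Pads are 22 mm wide; open, the fingers measure 114 mm over their backs; the gripper's body (76 mm by 85 mm) begins 54 mm behind the grasp point. The pads swing forward as they close: fully open they stand 13 mm farther back than shut.
Start: joints at [-1.205, 0.423, 1.63, -0, 1.089, -0.019], TCP at [0.235, -0.579, 0.197] pointing down, gripper open.
Joint ranges: [-3, 3], [-0.9, 2.11], [0.09, 2.58], [-1.31, 4.45], [0.11, 2.69], [-2.54, 2.54]. Speed limits (rad/s): [2.39, 2.39, 3.01, 3.14, 3.14, 3.14].

INTERFACE

Orientations are given as a rotation vector (axis times angle).
In Python, from station import arm gives the robot as it stands. The module is installed in compiled form; this text tells all that it offers.
- The arm moves only by the shell command python3 -m crank 'ROWS' [FORCE]. ROWS is JSON, a list that holds one entry, the list of rows, each a list of 5 numbers: the shift along the tool's x, y, z in units of 25 mm (1.0 is 25 mm), then the turn about the tool's z in units of 6 degrees (1.0 is 6 degrees), then the finger opening in mm, from 0 to 85.4. A call has 1 to 20 rows; each row is the pose to reach, as a shift and turn from the pose commanded when the call began, along the tool's axes at that moment; what a row does not reach only later rows make up. A row lasts 1/12 s, in which the tool goes at most 41.7 mm and 7.16 degrees, less where a joint would pass 70% of its speed; a pose out of reach is approached as far as the arm can. A call with a gripper value outside its range is refused whole. The fingers move at their own pace and stop on an object; FORCE is the grip in N (left out, the last holds). Time passes only in rows, so rows that repeat a pose let the fingers close. It gives the time, the measured TCP pose, the force and the opening at its end, in the units of the state.
- arm.get_obs(): the state, without advancing time (a new reading comes with each control period).
- arm.grab_frame(name): name is "scene" or "top" or "wrist"; returns the picture (420x560x3 uint8, red, green, blue); there is no depth.
- arm.calibration(name): a dict with "mtx" (3x3 intrinsics, pixels), "xyz" and "attitude" of the camera in the world. Camera axes: x right, y down, z forward; pixel columns grow to the right and rows downward; lengths in m; the calibration is good to about 2 mm. A picture is of the moment at which its call begins: read the wrist's pose just before it. calibration takes no time and is no camera call; for the wrist camera it gives the pose at the moment of the call.
- arm.sign_off(): hands the job in, once; it reports no verdict.
Trained networks look in the newest picture that a camera, given by its name, has taken for a name from the list of things; names that differ only in an ending like _2 or _b are one class to them, and where a whole thing is asked for, a point or a joint stands for the part that bears it (a point fixed in the world has none). Each returns a list of dicts, best first, with "p" (0 to 1); they miss things now and then, are a little off and sometimes report something else, mostly with a low value. They report only what shows in the picture. A call takes as long as a camera call.
- arm.boxes_of(camera, thing): "extent" ([left, top, right, bottom] in pixels, round what is visible of it).
- arm.regions_of(camera, thing): "pixels" (420x560 bool, what is visible of it) and "extent" ([left, top, right, bottom] in pixels, round what is visible of it).
The state is a dict: "time_s": time; "qpos": joint angles; "qd": joint speeds; "joint_torque": joint torques, N m; "ee_pos": TCP position; "orientation": TCP orientation; "contact_force": force on the tool from outside, world axes, zero at the start; "torque": the same for the moment, N m; "opening": finger opening in m.
Only numpy, scipy, OpenCV 4.12 (cv2) and the standard library are available. Lean on these libraries where they do the work, as an engineer would, in place of code of your own. Each camera call takes 0.05 s, during which the arm holds its last target. There are 200 camera calls.

## Working session

There is one attempt and no reset: what is moved stays moved. The work goes in short steps, Python scripts to look and compute and a shell command to move; the robot and the scene stay as the last step left them, time stands still between calls to the robot, and variables do not carry over. Pictures are saved under pics/ and viewed, about 8 in all and at most 12, crops included, and the job is handed in when it is done.

```bash
mkdir -p pics; cat > h.py <<'E'
import numpy as np, cv2
from scipy.spatial.transform import Rotation as R
from station import arm
def cal(c):
    k=arm.calibration(c); A=np.array(k["attitude"],float)
    M=A if A.shape==(3,3) else (R.from_rotvec(A).as_matrix() if A.size==3 else R.from_quat(A).as_matrix())
    return np.array(k["mtx"]),np.array(k["xyz"]),M
def ray(c,u,v,z):
    K,p,M=cal(c); d=M@np.linalg.inv(K)@[u,v,1]; return p+d*(z-p[2])/d[2]
def proj(c,P):
    K,p,M=cal(c); q=K@(M.T@(np.array(P)-p)); return q[:2]/q[2]
def save(c,n,scale=1):
    im=arm.grab_frame(c)[:,:,::-1]; cv2.imwrite(f"pics/{n}.png",im); return im
E
python3 - <<'E'
from h import *
print(arm.get_obs()); 
for c in("scene","top"): print(c,arm.calibration(c))
for c in("top","scene"):
    save(c,c+"0")
    for t in("feeder","pedal_pad","tray","gauge","plate","vee_block","bottle","pencil_cup","roller0"):
        for r in arm.regions_of(c,t)[:2]:
            m=r["pixels"];ys,xs=np.nonzero(m);rc=cv2.minAreaRect(np.c_[xs,ys].astype(np.float32))
            print(c,t,round(r["p"],2),np.round(r["extent"]),np.round(rc[0],1),np.round(rc[1],1),round(rc[2],1))
a=cv2.imread("pics/top0.png");cv2.imwrite("pics/top0b.png",a)
E
```

```text
{'time_s': 0.0, 'qpos': array([-1.20502052e+00,  4.23860690e-01,  1.63068963e+00,  2.14338831e-05,
        1.08861930e+00, -1.89883175e-02]), 'qd': array([ 0.00121881, -0.00041131, -0.00136587, -0.0007391 ,  0.00163848,
        0.00142137]), 'joint_torque': array([ 9.98196156e-04, -5.57380629e+01, -2.81741023e+01,  6.45848260e-06,
        7.41760188e-03,  2.96235680e-05]), 'ee_pos': array([ 0.23440674, -0.57872145,  0.1957335 ]), 'orientation': array([-2.60442010e+00,  1.75522280e+00,  2.00977554e-03]), 'contact_force': array([-0.40229242, -0.76471447,  0.1283224 ]), 'torque': array([-0.00033989,  0.00023811, -0.04381435]), 'opening': 0.08563770591933456}
scene {'mtx': array([[423.83028368,   0.        , 276.20850125],
       [  0.        , 423.83028368, 212.51389388],
       [  0.        ,   0.        ,   1.        ]]), 'xyz': array([1.10088217, 0.43364678, 0.92138497]), 'attitude': array([-1.1560684 , -2.4743611 ,  0.86826337])}
top {'mtx': array([[418.36219833,   0.        , 267.55695045],
       [  0.        , 418.36219833, 209.69029572],
       [  0.        ,   0.        ,   1. 
[... 1177 characters left out ...]
tray 0.57 [214. 185. 334. 299.] [265.1 235.4] [ 83.6 102.3] 49.0
scene gauge 0.87 [308. 206. 326. 234.] [315. 219.] [28. 14.] 90.0
scene plate 0.7 [180. 124. 269. 184.] [223.9 152.1] [76.1 52.4] 34.2
scene vee_block 0.63 [195. 142. 219. 165.] [208.6 153.6] [21.3 19.1] 15.3
scene bottle 0.86 [276. 139. 293. 180.] [282.5 160. ] [19. 40.] 0.0
scene bottle 0.66 [180. 121. 269. 184.] [224.2 152.4] [77.9 52.3] 33.0
scene pencil_cup 0.8 [340. 264. 373. 319.] [357.3 291.4] [34.4 51.2] 22.6
scene pencil_cup 0.36 [393. 250. 452. 282.] [422.2 268. ] [59.1 33.1] 1.5
scene roller0 0.43 [275. 231. 287. 236.] [277.3 231.8] [7.1 4.9] 45.0
scene roller0 0.37 [268. 232. 280. 240.] [272.  234.5] [6.4 3.5] 45.0
```

```bash
python3 - <<'E'
import cv2
a=cv2.imread("pics/top0.png")[110:320,80:490];cv2.imwrite("pics/top0c.png",cv2.resize(a,(800,410),interpolation=cv2.INTER_CUBIC))
from h import *
for n,u,v,z in [("gauge top",249.8,243.3,.085),("tray",125.5,273.2,.03),("plate",422.5,261.5,.02),("plateTL",371,220,.02),("plateBR",475,302,.02),("vee",427,236.9,.06),("bottle",337.5,285.5,.13),("pad",314.2,209.9,.05),("cup",155.7,191.2,.1)]:
    print(n,ray("top",u,v,z).round(3))
E
```

```text
gauge top [0.516 0.069 0.085]
tray [0.454 0.356 0.03 ]
plate [ 0.467 -0.312  0.02 ]
plateTL [ 0.562 -0.201  0.02 ]
plateBR [ 0.376 -0.423  0.02 ]
vee [ 0.522 -0.311  0.06 ]
bottle [ 0.429 -0.107  0.13 ]
pad [ 0.586 -0.072  0.05 ]
cup [0.63  0.266 0.1  ]
```

View pics/top0c.png

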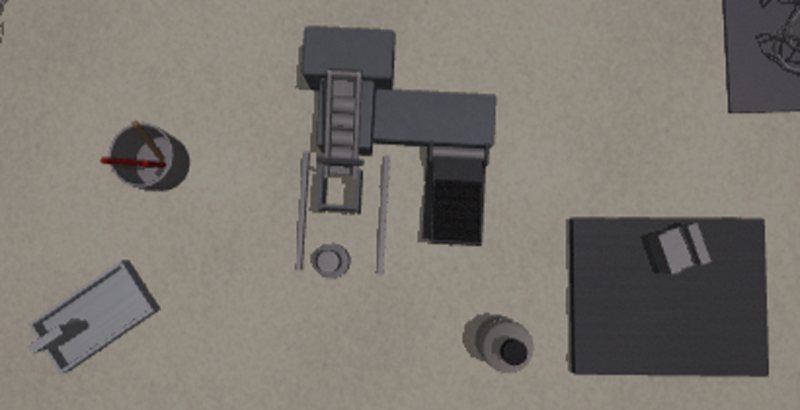

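The top view shows the gauge at crop (331,260) in the bay mouth, the tray at (95,315) with its handle at lower left, the plate at (668,297) with the vee block at (680,248), the bottle at (512,351), and the pedal at (455,200).

```bash
python3 - <<'E'
from h import *
def c(u,v,z): return ray("top",u/1.951+80,v/1.951+110,z)
for n,l,z in [("railL bot/top,R bot/top",[(299,270),(306,155),(380,272),(386,158)],.018),("spout top",[(319,209),(361,213)],.11),("tray corners",[(125,262),(158,308),(65,372),(32,325)],.03),("handle top ends",[(34,345),(86,325)],.085),("plate",[(569,218),(764,219),(768,375),(571,373)],.02),("pad near edge",[(427,242),(482,244)],.07),("vee top",[(690,224),(710,264)],.06),("cap",[(512,351)],.13),("gauge top",[(330,258)],.085)]:
    P=np.array([c(*q,z)[:2] for q in l]);print(n,P.round(3).tolist(),"mean",P.mean(0).round(3))
    if len(P)>1: d=np.diff(P,axis=0);print("   ang",np.degrees(np.arctan2(d[:,1],d[:,0])).round(1),np.linalg.norm(d,axis=1).round(3))
# hand-check in scene
print(proj("scene",[.516,.069,.06]))
print(arm.calibration("wrist"))
E
```

```text
railL bot/top,R bot/top [[0.504, 0.112], [0.639, 0.102], [0.5, 0.018], [0.633, 0.008]] mean [0.569 0.06 ]
   ang [  -4.4 -148.8   -4.3] [0.135 0.163 0.134]
spout top [[0.57, 0.079], [0.565, 0.035]] mean [0.568 0.057]
   ang [-96.7] [0.045]
tray corners [[0.518, 0.314], [0.464, 0.275], [0.393, 0.384], [0.447, 0.423]] mean [0.456 0.349]
   ang [-144.4  123.3   35.6] [0.066 0.13  0.067]
handle top ends [[0.43, 0.396], [0.451, 0.338]] mean [0.44  0.367]
   ang [-70.2] [0.061]
plate [[0.558, -0.203], [0.552, -0.425], [0.375, -0.42], [0.381, -0.198]] mean [ 0.467 -0.312]
   ang [-91.6 178.4  88.5] [0.222 0.177 0.222]
pad near edge [[0.533, -0.036], [0.53, -0.096]] mean [ 0.532 -0.066]
   ang [-93.3] [0.06]
vee top [[0.547, -0.326], [0.503, -0.346]] mean [ 0.525 -0.336]
   ang [-156.2] [0.049]
cap [[0.421, -0.116]] mean [ 0.421 -0.116]
gauge top [[0.518, 0.071]] mean [0.518 0.071]
[315.0888606  213.57812695]
{'mtx': array([[340.19814888,   0.        , 280.42319701],
       [  0.        , 340.19814888, 203.38265986],
       [  0.        ,   0.        ,   1.        ]]), 'xyz': array([ 0.29984545, -0.55319061,  0.37379488]), 'attitude': array([ 2.40287101, -1.61957158, -0.23151219])}
```

```bash
cat >> h.py <<'E'
def go(P,ang=None):
    o=arm.get_obs();M=R.from_rotvec(o["orientation"]).as_matrix();d=M.T@(np.array(P)-o["ee_pos"])/.025
    cur=np.degrees(np.arctan2(M[1,0],M[0,0])); t=0 if ang is None else -((ang-cur+180)%360-180)/6
    print("units",d.round(2),"turn",round(t,2),"| at",o["ee_pos"].round(4),"xang",round(cur,1),"F",o["contact_force"].round(1),"open",round(o["opening"],4),"t",round(o["time_s"],2),"tilt",M[:,2].round(3))
E
python3 -c "
from h import *
go([.51,.07,.23],85.6)"
```

```text
units [-19.94 -19.96  -1.34] turn -25.59 | at [ 0.2346 -0.5793  0.1965] xang -68.0 F [ 0.5  0.6 -0.1] open 0.0853 t 1.0 tilt [-0.  0. -1.]
```

```bash
python3 -m crank '[[[0,0,-1.4,0,85],[-19.94,-19.96,-1.4,-25.6,85],[-19.94,-19.96,-1.4,-25.6,85],[-19.94,-19.96,-1.4,-25.6,85],[-19.94,-19.96,-1.4,-25.6,85],[-19.94,-19.96,-1.4,-25.6,85],[-19.94,-19.96,-1.4,-25.6,85],[-19.94,-19.96,-1.4,-25.6,85],[-19.94,-19.96,-1.4,-25.6,85],[-19.94,-19.96,-1.4,-25.6,85],[-19.94,-19.96,-1.4,-25.6,85],[-19.94,-19.96,-1.4,-25.6,85],[-19.94,-19.96,-1.4,-25.6,85],[-19.94,-19.96,-1.4,-25.6,85],[-19.94,-19.96,-1.4,-25.6,85],[-19.94,-19.96,-1.4,-25.6,85],[-19.94,-19.96,-1.4,-25.6,85],[-19.94,-19.96,-1.4,-25.6,85],[-19.94,-19.96,-1.4,-25.6,85],[-19.94,-19.96,-1.4,-25.6,85]]]'; python3 -c "
from h import *
go([.51,.07,.23],85.6)"
```

```text
time_s: 2.67
ee_pos: [0.5107, 0.0725, 0.2314]
orientation: [2.594, 1.773, 0.0]
contact_force: [-0.0, -0.3, -0.3]
opening: 0.0851
units [-0.1   0.01  0.06] turn -2.82 | at [0.5107 0.0725 0.2314] xang 68.7 F [-0.  -0.3 -0.3] open 0.0851 t 2.67 tilt [ 0.  0. -1.]
```

```bash
python3 -m crank '[[[0,0,0,-2.82,85],[0,0,0,-2.82,85],[0,0,0,-2.82,85],[0,0,0,-2.82,85]]]'; python3 - <<'E'
from h import *
save("wrist","w1")
for t in("gauge","feeder"):
    for r in arm.regions_of("wrist",t)[:1]:
        ys,xs=np.nonzero(r["pixels"]);print(t,r["p"],r["extent"],xs.mean(),ys.mean())
K,p,M=cal("wrist");print(p,M[:,2])
for z in(.085,.0): print(proj("wrist",[.517,.07,z]))
E
```

```text
time_s: 3.0
ee_pos: [0.51, 0.0702, 0.2316]
orientation: [2.313, 2.125, 0.0]
contact_force: [-0.0, -0.3, -0.5]
opening: 0.085
gauge 0.91 [266.8, 156.0, 301.2, 194.6] 282.50728363324765 173.93573264781492
feeder 0.61 [127.7, 159.1, 317.7, 367.0] 229.86136740004733 274.3361722261651
[0.43855576 0.07572796 0.40884091] [ 0.27870543 -0.0243874  -0.96006694]
[281.55984674 187.9540698 ]
[281.31090389 171.47463537]
```

View pics/w1.png

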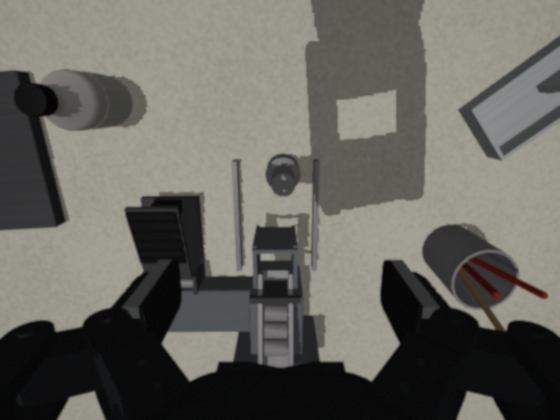

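The wrist view shows the gauge standing between the rails, top at (283,184). The spout's front is at (275,229) and the rails are at columns 237 and 316.

```bash
python3 - <<'E'
from h import *
for n,u,v,z in[("gtop",283.5,184,.085),("gfoot ctr ext",283.5,172,.03),("Rrail near",236.5,160,.018),("Rrail far",239.5,268,.018),("Lrail near",316.5,160,.018),("L far",315,267,.018),("spout fr",254,229,.11),("spout fl",297,228,.11),("spout front bottom",269,215,.045),("",307,215,.045),("pad",126,209,.068),("pad",182,206,.068)]:
    print(n,ray("wrist",u,v,z).round(4))
E
```

```text
gtop [0.5132 0.0722 0.085 ]
gfoot ctr ext [0.5121 0.0728 0.03  ]
Rrail near [0.4956 0.0199 0.018 ]
Rrail far [0.6323 0.0066 0.018 ]
Lrail near [0.5038 0.1119 0.018 ]
L far [0.6394 0.102  0.018 ]
spout fr [0.548  0.0413 0.11  ]
spout fl [0.5506 0.0815 0.11  ]
spout front bottom [0.5566 0.0525 0.045 ]
 [0.5604 0.0951 0.045 ]
pad [ 0.5293 -0.0947  0.068 ]
pad [ 0.5312 -0.0357  0.068 ]
```

```bash
python3 -c "
from h import *
go([.5135,.0717,.046],85.4)"
```

```text
units [0.08 0.13 7.42] turn -0.08 | at [0.51   0.07   0.2316] xang 84.9 F [-0.4 -0.6 -0.4] open 0.0845 t 3.15 tilt [ 0.  0. -1.]
```

```bash
python3 -m crank '[[[0.08,0.13,1.5,0,85],[0.08,0.13,3,0,85],[0.08,0.13,4.5,0,85],[0.08,0.13,6,0,85],[0.08,0.13,6.8,0,85],[0.08,0.13,7.4,0,85],[0.08,0.13,7.4,0,85],[0.08,0.13,7.4,0,15],[0.08,0.13,7.4,0,15],[0.08,0.13,7.4,0,15],[0.08,0.13,7.4,0,15],[0.08,0.13,7.4,0,15],[0.08,0.13,7.4,0,15],[0.08,0.13,7.4,0,15],[0.08,0.13,7.4,0,15]]]' 50
```

```text
time_s: 4.4
ee_pos: [0.5143, 0.072, 0.0478]
orientation: [2.315, 2.122, 0.003]
contact_force: [-0.9, 0.3, 6.6]
opening: 0.019
```

```bash
python3 -m crank '[[[0,0,0,0,15],[0,0,0,0,15],[0,0,-0.5,0,15],[0,0,-1,0,15],[0,0,-1,0,15]]]'; python3 - <<'E'
from h import *
save("wrist","w2");
for r in arm.regions_of("wrist","gauge")[:2]: print(r["p"],r["extent"])
E
```

```text
time_s: 4.82
ee_pos: [0.5145, 0.072, 0.0733]
orientation: [2.314, 2.122, 0.004]
contact_force: [0.4, 0.0, -3.3]
opening: 0.0188
0.9 [248.3, 185.8, 313.0, 292.1]
```

View pics/w2.png

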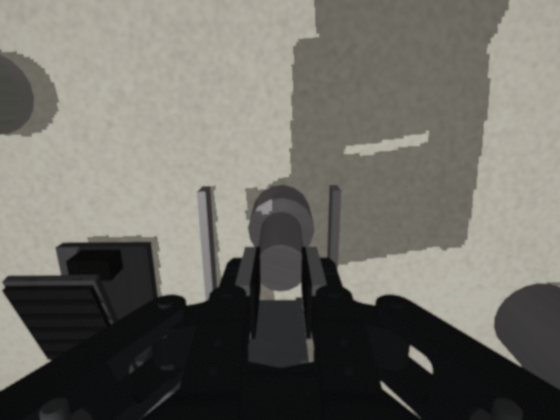

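Gauge is held upright (−3.3 N, its weight). Taking it up and over to the plate.

```bash
python3 -c "
from h import *
go([.425,-.355,.0695],85.4)"
```

```text
units [-17.31  -2.05   0.08] turn -0.06 | at [0.5136 0.0718 0.0717] xang 85.0 F [-0.2 -0.3 -4.2] open 0.0185 t 4.92 tilt [ 0.001  0.    -1.   ]
```

```bash
python3 -m crank '[[[0,0,-1.5,0,15],[0,0,-3,0,15],[0,0,-4.5,0,15],[0,0,-6,0,15],[-1.5,-0.3,-6,0,15],[-3,-0.6,-6,0,15],[-4.5,-0.9,-6,0,15],[-6,-1,-6,0,15],[-7.5,-1.2,-6,0,15],[-9,-1.4,-6,0,15],[-10.5,-1.6,-6,0,15],[-12,-1.8,-6,0,15],[-13.5,-2,-6,0,15],[-15,-2.05,-6,0,15],[-16.3,-2.05,-6,0,15],[-17.3,-2.05,-5.5,0,15],[-17.3,-2.05,-4.5,0,15],[-17.3,-2.05,-3,0,15],[-17.3,-2.05,-1.8,0,15],[-17.3,-2.05,-1.3,0,15]]]'; python3 - <<'E'
from h import *
save("wrist","w3"); go([.425,-.355,.0685],85.4)
E
```

```text
time_s: 6.58
ee_pos: [0.4219, -0.3524, 0.0988]
orientation: [-2.31, -2.117, 0.001]
contact_force: [-0.9, 0.6, -3.4]
opening: 0.0185
units [-0.12  0.16  1.17] turn -0.06 | at [ 0.4214 -0.3519  0.0979] xang 85.0 F [-1.1 -0.8 -5.8] open 0.0183 t 6.63 tilt [-0.008  0.007 -1.   ]
```

View pics/w3.png

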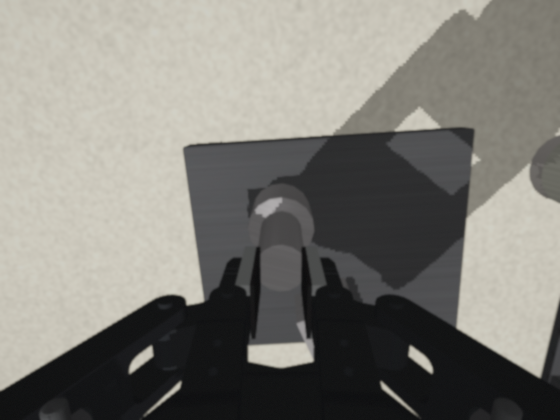

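The gauge is over the near-right part of the plate and clear of its edges. Lowering it.

```bash
python3 -m crank '[[[0,0,0.5,0,15],[0,0,0.9,0,15],[0,0,1.05,0,15],[0,0,1.12,0,15],[0,0,1.18,0,15],[0,0,1.18,0,15]]]'
```

```text
time_s: 7.13
ee_pos: [0.4253, -0.3548, 0.0749]
orientation: [2.315, 2.123, 0.0]
contact_force: [0.1, 0.2, -3.8]
opening: 0.0186
```

```bash
python3 -m crank '[[[0,0,0.1,0,15],[0,0,0.2,0,15],[0,0,0.25,0,15],[0,0,0.25,0,15]]]'
```

```text
time_s: 7.47
ee_pos: [0.4249, -0.3545, 0.0681]
orientation: [-2.315, -2.123, 0.0]
contact_force: [-1.6, -1.1, -4.2]
opening: 0.0186
```

```bash
python3 -m crank '[[[0,0,0.04,0,15],[0,0,0.08,0,15],[0,0,0.08,0,15]]]'
```

```text
time_s: 7.72
ee_pos: [0.4259, -0.3553, 0.0679]
orientation: [2.314, 2.122, 0.001]
contact_force: [-2.0, 2.9, 10.4]
opening: 0.0185
```

Contact (10 N). Releasing, rising, and heading for the tray.

```bash
python3 -m crank '[[[0,0,0,0,45],[0,0,0,0,45],[0,0,0,0,60],[0,0,0,0,60],[0,0,-1,0,60],[0,0,-2.5,0,60],[0,0,-4,0,60],[0,0,-5.5,0,60],[0,0,-6.5,0,60],[0,0,-6.5,0,60]]]'; python3 - <<'E'
from h import *
save("wrist","w4"); go([.437,.378,.22],33.3)
for r in arm.regions_of("wrist","gauge")[:1]: print(r["p"],r["extent"])
print(proj("wrist",[.425,-.355,.105]),proj("wrist",[.425,-.355,.02]))
E
```

```text
time_s: 8.55
ee_pos: [0.4278, -0.3571, 0.2349]
orientation: [2.308, 2.116, 0.002]
contact_force: [0.4, -0.4, 0.5]
opening: 0.0601
units [29.29 -2.12  0.36] turn 8.62 | at [ 0.4266 -0.356   0.2319] xang 85.0 F [-1.   0.1  0.9] open 0.0598 t 8.6 tilt [ 0.005 -0.004 -1.   ]
0.74 [265.9, 148.6, 303.2, 192.4]
[281.2443002 185.5019694] [281.15624529 168.42446944]
```

```bash
python3 -m crank '[[[29.3,-2.1,0,8.6,60],[29.3,-2.1,0,8.6,60],[29.3,-2.1,0,8.6,60],[29.3,-2.1,0,8.6,60],[29.3,-2.1,0,8.6,60],[29.3,-2.1,0,8.6,60],[29.3,-2.1,0,8.6,60],[29.3,-2.1,0,8.6,60],[29.3,-2.1,0,8.6,60],[29.3,-2.1,0,8.6,60],[29.3,-2.1,0,8.6,60],[29.3,-2.1,0,8.6,60],[29.3,-2.1,0,8.6,60],[29.3,-2.1,0,8.6,60],[29.3,-2.1,0,8.6,60],[29.3,-2.1,0,8.6,60],[29.3,-2.1,0,8.6,60],[29.3,-2.1,0,8.6,60],[29.3,-2.1,0,8.6,60],[29.3,-2.1,0,8.6,60]]]'; python3 - <<'E'
from h import *
im=save("wrist","w5"); go([.437,.378,.22],33.3)
for r in arm.regions_of("wrist","tray")[:1]: print(r["p"],r["extent"])
E
```

```text
time_s: 10.32
ee_pos: [0.4349, 0.3821, 0.2264]
orientation: [3.007, 0.909, -0.004]
contact_force: [-0.4, -1.0, -0.1]
opening: 0.06
units [0.03 0.11 0.26] turn 0.05 | at [0.4348 0.3799 0.2265] xang 33.6 F [ 0.  -0.4 -0.4] open 0.0601 t 10.37 tilt [-0.003 -0.003 -1.   ]
0.62 [252.2, 141.6, 313.6, 254.8]
```

View pics/w5.png

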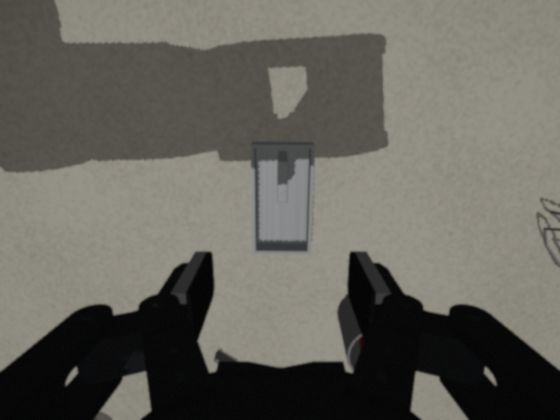

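The tray shows at (252–313, 142–254), well aligned with the tool. The handle end is at (282,151) to (283,202).

```bash
python3 - <<'E'
from h import *
P=np.array([ray("wrist",u,v,.03) for u,v in[(251.5,142.5),(313.5,142.5),(312,254),(254,254)]]);print(P.round(4),P.mean(0).round(4))
a=(P[2]+P[3]-P[0]-P[1])/2;a/=np.linalg.norm(a);yaw=np.arctan2(a[1],a[0]);print("yaw",np.degrees(yaw))
c=P.mean(0);n=np.array([-a[1],a[0],0])
for x in(-.055,-.035,-.015):
  for z in(.085,.004): q=c+a*x;q[2]=z;print(x,z,proj("wrist",q).round(1))
h=c-.035*a;print("handle",h.round(4));go([h[0],h[1],.05],np.degrees(yaw)+90)
E
```

```text
[[0.3903 0.3862 0.03  ]
 [0.4465 0.4235 0.03  ]
 [0.5209 0.3143 0.03  ]
 [0.4631 0.2759 0.03  ]] [0.4552 0.35   0.03  ]
yaw -56.14250777375102
-0.055 0.085 [282.7 160.7]
-0.055 0.004 [282.5 149.7]
-0.035 0.085 [282.8 181.5]
-0.035 0.004 [282.6 166.6]
-0.015 0.085 [282.8 201.5]
-0.015 0.004 [282.6 183. ]
handle [0.4357 0.379  0.03  ]
units [0.06 0.   7.07] turn -0.06 | at [0.4349 0.3787 0.2268] xang 33.5 F [ 0.4 -0.4  0.3] open 0.0598 t 10.42 tilt [-0.003 -0.003 -1.   ]
```

```bash
python3 -m crank '[[[0.06,0,1.5,0,60],[0.06,0,3,0,60],[0.06,0,4.5,0,60],[0.06,0,6,0,60],[0.06,0,6.7,0,60],[0.06,0,7,0,60],[0.06,0,7,0,60],[0.06,0,7,0,2],[0.06,0,7,0,2],[0.06,0,7,0,2],[0.06,0,7,0,2],[0.06,0,7,0,2],[0.06,0,7,0,2],[0.06,0,7,0,2],[0.06,0,7,0,2],[0.06,0,7,0,2],[0.06,0,6.7,0,2],[0.06,0,6.5,0,2],[0.06,0,6.5,0,2]]]' 90; python3 - <<'E'
from h import *
go([.5,.1,.06],85.4)
E
```

```text
time_s: 12.0
ee_pos: [0.438, 0.3811, 0.0677]
orientation: [-3.008, -0.904, -0.003]
contact_force: [-0.9, -0.1, 0.4]
opening: 0.0016
units [-4.13 10.75  0.3 ] turn -8.66 | at [0.438  0.3811 0.0677] xang 33.4 F [-0.9 -0.1  0.4] open 0.0016 t 12.0 tilt [ 0.002  0.001 -1.   ]
```

```bash
python3 - <<'E'
from h import *
save("wrist","w6")
E
```

```text
(no output)
```

View pics/w6.png

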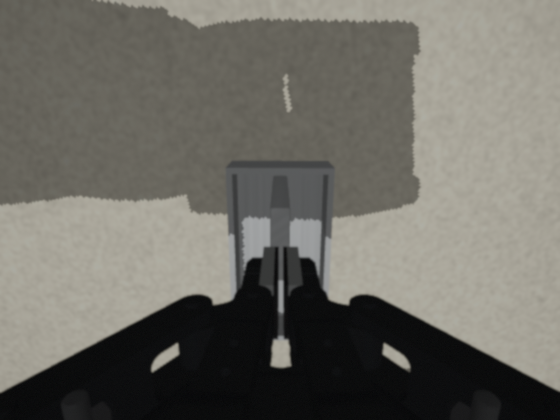

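```bash
python3 - <<'E'
from h import *
o=arm.get_obs();t=o["ee_pos"];print(t,"tcp px",proj("wrist",t),"grasp",proj("wrist",t+[0,0,.019]))
P=np.array([ray("wrist",u,v,.03) for u,v in[(228,163),(333,163)]]);print(P.round(4))
for u,v,z in[(281,175,.0035),(281,208,.085),(281,247,.085)]: print(ray("wrist",u,v,z).round(4))
a=np.array([.557,-.830,0]);c=np.array([.4552,.35,0])
for x in(-.065,-.055,-.015):
  for z in(.085,.03,.004): q=c+a*x;q[2]=z;print(x,z,proj("wrist",q).round(1))
im=cv2.imread("pics/w6.png")[150:350,200:360];cv2.imwrite("pics/w6c.png",cv2.resize(im,None,fx=3.75,fy=3,interpolation=cv2.INTER_CUBIC))
E
```

```text
[0.43781331 0.38095833 0.06723455] tcp px [281.98862789 236.63142258] grasp [282.22637963 250.66986886]
[[0.39   0.3916 0.03  ]
 [0.4456 0.4283 0.03  ]]
[0.4254 0.3992 0.0035]
[0.4251 0.3991 0.085 ]
[0.4365 0.3818 0.085 ]
-0.065 0.085 [276.  193.4]
-0.065 0.03 [276.9 171.8]
-0.065 0.004 [277.2 164.9]
-0.055 0.085 [276.3 213. ]
-0.055 0.03 [277.1 187. ]
-0.055 0.004 [277.4 178.6]
-0.015 0.085 [277.1 285.5]
-0.015 0.03 [277.7 244.2]
-0.015 0.004 [277.9 230.6]
```

View pics/w6c.png

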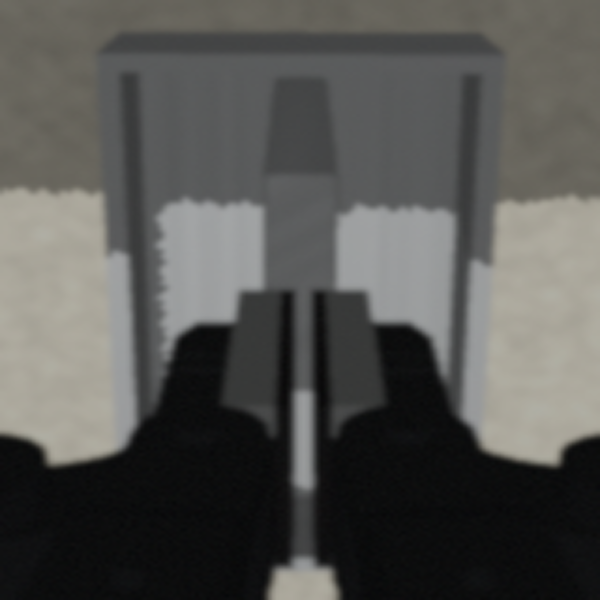

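The handle has moved sideways to the fingers' centre, but the fingers reached their 2 mm target. I'll close to 0 and test with a lift.

```bash
python3 -m crank '[[[0,0,0.5,0,0],[0,0,0.5,0,0],[0,0,0.5,0,0],[0,0,0,0,0],[0,0,-1,0,0],[0,0,-2,0,0],[0,0,-2,0,0],[0,0,-2,0,0]]]' 90; python3 - <<'E'
from h import *
save("wrist","w7")
print(np.mean([arm.get_obs()["contact_force"] for _ in range(1)],0))
go([.5,.1,.06],85.4)
r=arm.boxes_of("wrist","tray")
print(r[:2])
r=arm.regions_of("wrist","tray")
print(r[0]["p"],r[0]["extent"])
go([.5,.1,.06],85.4)
E
```

```text
time_s: 12.72
ee_pos: [0.4384, 0.3814, 0.1186]
orientation: [-3.007, -0.903, -0.006]
contact_force: [0.2, 0.1, -0.5]
opening: 0.0002
[ 0.27658719 -0.22066653 -0.18915857]
units [-4.11 10.75  2.28] turn -8.66 | at [0.4375 0.3807 0.1173] xang 33.4 F [ 0.3 -0.2 -0.2] open 0.0003 t 12.77 tilt [ 0.001  0.001 -1.   ]
[{'extent': [235.3, 153.0, 323.1, 288.0], 'p': 0.6}]
0.65 [235.3, 153.4, 322.3, 291.6]
units [-4.06 10.74  2.24] turn -8.66 | at [0.4367 0.38   0.1158] xang 33.4 F [ 0.8 -0.4 -0.3] open -0.0001 t 12.87 tilt [-0.001 -0.001 -1.   ]
```

View pics/w7.png

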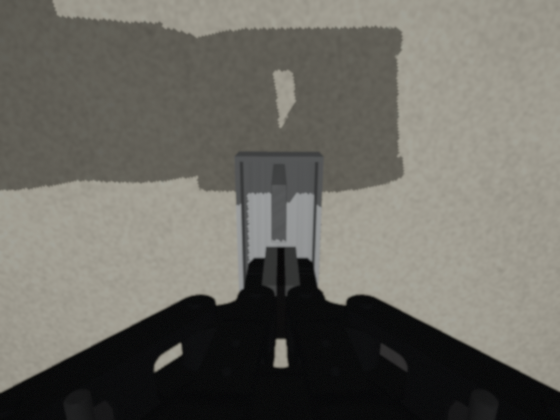

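Fingers came up empty; the tray is still on the bench, shifted a little. I'll re-measure it from this view and grasp lower, watching the opening as the fingers close.

```bash
python3 - <<'E'
from h import *
P=np.array([ray("wrist",u,v,.03) for u,v in[(236,154),(322,154)]]);e=P.mean(0)
a=np.array([P[1][1]-P[0][1],-(P[1][0]-P[0][0]),0]);a/=np.linalg.norm(a);yaw=np.degrees(np.arctan2(a[1],a[0]))
c=e+.065*a;h=c-.035*a;print(P.round(4),"yaw",yaw,"c",c.round(4),"h",h.round(4))
for x in(-.055,-.015):
  for z in(.085,.004): q=c+a*x;q[2]=z;print(x,z,proj("wrist",q).round(1))
for z in (.065,.085): print([ray("wrist",279,v,z).round(3) for v in(185,242)])
go([h[0],h[1],.042],33.4)
E
```

```text
[[0.3885 0.389  0.03  ]
 [0.4439 0.4257 0.03  ]] yaw -56.55810291352815 c [0.452  0.3531 0.03  ] h [0.4327 0.3823 0.03  ]
-0.055 0.085 [278.6 182.3]
-0.055 0.004 [279.2 161.4]
-0.015 0.085 [278.7 241.7]
-0.015 0.004 [279.2 206.3]
[array([0.425, 0.394, 0.065]), array([0.449, 0.359, 0.065])]
[array([0.423, 0.398, 0.085]), array([0.444, 0.366, 0.085])]
units [-0.08 -0.16  2.95] turn 0.01 | at [0.4367 0.38   0.1158] xang 33.4 F [ 0.8 -0.4 -0.3] open -0.0001 t 12.87 tilt [-0.001 -0.001 -1.   ]
```

```bash
python3 -m crank '[[[-0.08,-0.16,0,0,60],[-0.08,-0.16,0,0,60],[-0.08,-0.16,0,0,60],[-0.08,-0.16,0,0,60],[-0.08,-0.16,1,0,60],[-0.08,-0.16,2,0,60],[-0.08,-0.16,2.7,0,60],[-0.08,-0.16,3,0,60],[-0.08,-0.16,3,0,60],[-0.08,-0.16,3,0,60]]]' 60; python3 -m crank '[[[0,0,0,0,5],[0,0,0,0,5],[0,0,0,0,5],[0,0,0,0,5],[0,0,0,0,5],[0,0,0,0,5],[0,0,0,0,5],[0,0,0,0,5]]]' 60;  python3 -m crank '[[[0,0,0,0,0],[0,0,0,0,0],[0,0,0,0,0],[0,0,0,0,0]]]' 60
```

```text
time_s: 13.7
ee_pos: [0.4335, 0.3828, 0.0414]
orientation: [3.009, 0.904, -0.0]
contact_force: [1.0, -0.8, 1.4]
opening: 0.0601
time_s: 14.37
ee_pos: [0.4343, 0.3834, 0.042]
orientation: [-3.008, -0.904, -0.003]
contact_force: [1.8, 1.2, 5.7]
opening: 0.0078
time_s: 14.7
ee_pos: [0.4343, 0.3835, 0.042]
orientation: [-3.008, -0.904, -0.003]
contact_force: [2.3, 1.8, 6.8]
opening: 0.0079
```

Now it stops on the handle (7.9 mm). Lifting.

```bash
python3 -m crank '[[[0,0,-0.5,0,0],[0,0,-1,0,0],[0,0,-2,0,0],[0,0,-3,0,0],[0,0,-4,0,0],[0,0,-4,0,0]]]' 70; python3 - <<'E'
from h import *
o=arm.get_obs()
# desired tray: centre feeder x=-.032,y=0, yaw -4.7 ; handle = -.067
f=np.array([.5894,.0582]);t=np.radians(-4.7);ax=np.array([np.cos(t),np.sin(t)])
for x in(-.19,-.067):
    h=f+x*ax; print(h.round(4)); go([h[0],h[1],.06],85.3)
E
```

```text
time_s: 15.2
ee_pos: [0.4353, 0.3844, 0.1467]
orientation: [-3.006, -0.903, -0.01]
contact_force: [-0.1, 1.2, -1.6]
opening: 0.0074
[0.4    0.0738]
units [-8.05  9.59  3.4 ] turn -8.64 | at [0.4353 0.3844 0.1467] xang 33.4 F [-0.1  1.2 -1.6] open 0.0074 t 15.2 tilt [ 0.005  0.005 -1.   ]
[0.5226 0.0637]
units [-4.18 12.63  3.43] turn -8.64 | at [0.4353 0.3844 0.1467] xang 33.4 F [-0.1  1.2 -1.6] open 0.0074 t 15.2 tilt [ 0.005  0.005 -1.   ]
```

```bash
python3 -m crank '[[[-8.1,9.5,0,-8.65,0],[-8.1,9.5,0,-8.65,0],[-8.1,9.5,0,-8.65,0],[-8.1,9.5,0,-8.65,0],[-8.1,9.5,0,-8.65,0],[-8.1,9.5,0,-8.65,0],[-8.1,9.5,0,-8.65,0],[-8.1,9.5,0,-8.65,0],[-8.1,9.5,0,-8.65,0],[-8.1,9.5,0.8,-8.65,0],[-8.1,9.5,1.6,-8.65,0],[-8.1,9.5,2.4,-8.65,0],[-8.1,9.5,2.4,-8.65,0]]]'; python3 - <<'E'
from h import *
f=np.array([.5894,.0582]);t=np.radians(-4.7);ax=np.array([np.cos(t),np.sin(t)])
for x in(-.19,-.067):
    h=f+x*ax; go([h[0],h[1],.047],85.3)
save("wrist","w8");im=save("top","top8")
for r in arm.regions_of("top","tray")[:1]:
    ys,xs=np.nonzero(r["pixels"]);rc=cv2.minAreaRect(np.c_[xs,ys].astype(np.float32));print(r["p"],r["extent"],rc)
cv2.imwrite("pics/w8s.png",np.hstack([cv2.imread("pics/w8.png")[60:360,80:480],cv2.resize(im[150:300,180:380],(400,300))]))
E
```

```text
time_s: 16.28
ee_pos: [0.3922, 0.0724, 0.0788]
orientation: [-2.308, -2.126, 0.009]
contact_force: [-1.4, -0.2, -1.7]
opening: 0.0075
units [0.08 0.32 1.27] turn -0.0 | at [0.3922 0.0724 0.0788] xang 85.3 F [-1.4 -0.2 -1.7] open 0.0075 t 16.28 tilt [-0.007 -0.001 -1.   ]
units [0.08 5.24 1.24] turn -0.0 | at [0.3922 0.0724 0.0788] xang 85.3 F [-1.4 -0.2 -1.7] open 0.0075 t 16.28 tilt [-0.007 -0.001 -1.   ]
0.58 [232.0, 255.7, 267.4, 298.8] ((250.58404541015625, 274.9826354980469), (34.55335235595703, 45.6270751953125), 2.385944128036499)
```

View pics/w8s.png

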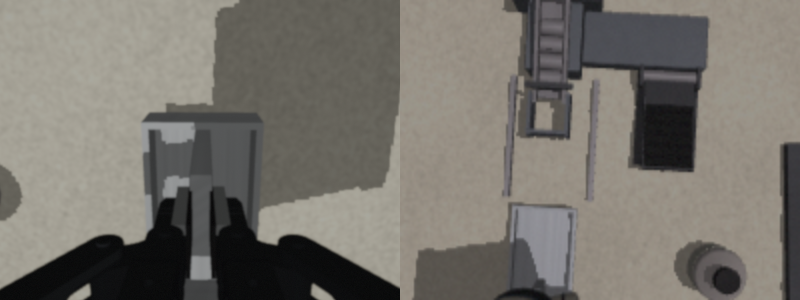

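The tray is held flat and lined up with the rails (front edge at 512–576, rails at 507 and 590 in the right half). Sliding it in low.

```bash
python3 -m crank '[[[0.08,0.1,0.7,0,0],[0.08,0.3,1.2,0,0],[0.08,0.3,1.2,0,0],[0.08,1.2,1.2,0,0],[0.08,2.2,1.2,0,0],[0.08,3.2,1.2,0,0],[0.08,4.2,1.2,0,0],[0.08,4.9,1.2,0,0],[0.08,5.24,1.2,0,0],[0.08,5.24,1.2,0,0],[0.08,5.24,1.3,0,0],[0.08,5.24,1.4,0,0],[0.08,5.24,1.4,0,0]]]'
```

```text
time_s: 17.52
ee_pos: [0.524, 0.0643, 0.0458]
orientation: [-2.308, -2.129, 0.003]
contact_force: [-1.4, -0.5, -2.7]
opening: 0.0074
```

```bash
python3 -m crank '[[[0,0,0.07,0,0],[0,0,0.14,0,0],[0,0,0.14,0,0]]]';python3 -m crank '[[[0,0,0.04,0,0],[0,0,0.08,0,0],[0,0,0.08,0,0]]]'
```

```text
time_s: 17.77
ee_pos: [0.5254, 0.0643, 0.0424]
orientation: [-2.309, -2.129, 0.001]
contact_force: [-0.8, 0.5, -0.9]
opening: 0.0072
time_s: 18.02
ee_pos: [0.5257, 0.0651, 0.0417]
orientation: [-2.309, -2.128, -0.001]
contact_force: [-5.9, 4.4, 11.9]
opening: 0.0075
```

```bash
python3 -m crank '[[[0,0,0,0,30],[0,0,0,0,30],[0,0,0,0,30],[0,-0.1,-1,0,30],[0,-0.1,-2.5,0,30],[0,-0.1,-4,0,30],[0,-0.1,-4,0,0],[0,-0.1,-4,0,0]]]'; python3 - <<'E'
from h import *
im=save("wrist","w9")
f=np.array([.5894,.0582]);t=np.radians(-4.7);ax=np.array([np.cos(t),np.sin(t)]);ay=np.array([-ax[1],ax[0]])
p=f-.033*ax-.130*ay;print("pad",p);go([p[0],p[1],.075],85.3)
r=arm.regions_of("wrist","pedal_pad")[:1]
print([(x["p"],x["extent"]) for x in r])
cv2.imwrite("pics/w9s.png",im)
E
```

```text
time_s: 18.68
ee_pos: [0.5255, 0.0646, 0.143]
orientation: [2.308, 2.127, 0.007]
contact_force: [0.6, 0.7, -0.6]
opening: 0.0067
pad [ 0.54585896 -0.06865889]
units [-5.24  1.3   2.66] turn 0.01 | at [0.524  0.0644 0.1414] xang 85.3 F [-0.4 -0.7 -0.5] open 0.0001 t 18.73 tilt [ 0.002  0.    -1.   ]
[(0.68, [77.3, 218.6, 173.2, 321.2])]
```

View pics/w9s.png

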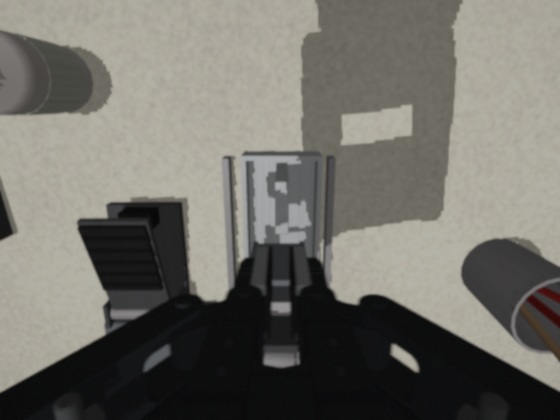

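The tray sits in the bay between the rails (near edge at row 155, rails ending at row 157). The pedal's free edge is at (81–150, 221).

```bash
python3 - <<'E'
from h import *
f=np.array([.5894,.0582]);t=np.radians(-4.7);ax=np.array([np.cos(t),np.sin(t)]);ay=np.array([-ax[1],ax[0]])
for n,u,v,z in[("tray near L",244,154,.03),("tray near R",320,154,.03),("pedal edge",81,222,.0675),("",150,222,.0675)]:
    q=ray("wrist",u,v,z)[:2]; print(n,q.round(4),"feeder",((q-f)@ax).round(4),((q-f)@ay).round(4))
E
python3 -m crank '[[[-1.5,0.3,0,0,0],[-3,0.8,0,0,0],[-4.4,1.3,0,0,0],[-5.24,1.3,0.5,0,0],[-5.24,1.3,1.7,0,0],[-5.24,1.3,2.5,0,0],[-5.24,1.3,2.5,0,0]]]'
```

```text
tray near L [0.4892 0.0357] feeder -0.098 -0.0307
tray near R [0.4944 0.0996] feeder -0.098 0.0335
pedal edge [ 0.5265 -0.0922] feeder -0.0503 -0.155
 [ 0.5309 -0.0387] feeder -0.0504 -0.1013
time_s: 19.37
ee_pos: [0.5408, -0.0688, 0.0729]
orientation: [-2.305, -2.123, 0.01]
contact_force: [-1.1, 0.1, -0.1]
opening: 0.0004
```

```bash
python3 -m crank '[[[0,0.1,0.4,0,0],[0,0.1,0.7,0,0],[0,0.1,1,0,0],[0,0.1,1.15,0,0],[0,0.1,1.2,0,0],[0,0.1,1.2,0,0]]]'
```

```text
time_s: 19.87
ee_pos: [0.5478, -0.0687, 0.0483]
orientation: [2.309, 2.13, 0.0]
contact_force: [-0.0, -0.1, -0.4]
opening: 0.0001
```

```bash
python3 -m crank '[[[0,0,0.08,0,0],[0,0,0.16,0,0],[0,0,0.16,0,0]]]';python3 -m crank '[[[0,0,0.1,0,0],[0,0,0.1,0,0]]]'; python3 - <<'E'
from h import *
im=save("scene","s10");w=save("wrist","w10")
for c in("scene","wrist"):
  for r in arm.regions_of(c,"pedal_pad")[:2]: print(c,r["p"],r["extent"])
cv2.imwrite("pics/s10s.png",np.hstack([cv2.resize(im[150:300,190:390],(400,300)),w[60:360,80:480]]))
go([.5,0,0])
E
```

```text
time_s: 20.12
ee_pos: [0.5478, -0.0689, 0.0443]
orientation: [2.31, 2.129, 0.0]
contact_force: [0.3, 0.3, 0.5]
opening: -0.0003
time_s: 20.28
ee_pos: [0.5476, -0.0689, 0.0416]
orientation: [-2.31, -2.129, 0.0]
contact_force: [0.4, 0.1, -0.6]
opening: -0.0001
scene 0.75 [235.2, 189.1, 279.6, 225.6]
wrist 0.89 [220.6, 222.4, 341.7, 365.7]
units [ 2.59 -2.13  1.67] turn 0 | at [ 0.5478 -0.069   0.0418] xang 85.3 F [ 0.5 -0.4 -0.1] open -0.0 t 20.48 tilt [ 0. -0. -1.]
```

View pics/s10s.png

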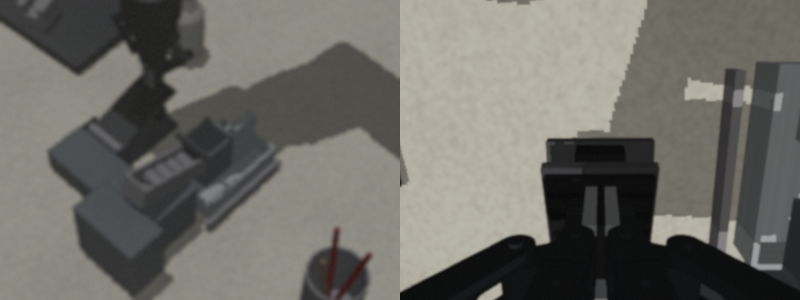

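The fingers hover over the pedal without touching (force 0), so the real tips must sit higher than the nominal TCP. This also explains the first missed grasp. Continuing down under force feedback.

```bash
for i in 1 2; do python3 -m crank '[[[0,0,0.12,0,0],[0,0,0.24,0,0],[0,0,0.24,0,0]]]' | egrep 'time|pos|force'; done
```

```text
time_s: 20.73
ee_pos: [0.5477, -0.069, 0.0355]
contact_force: [-0.7, 0.5, 5.3]
time_s: 20.98
ee_pos: [0.5473, -0.0689, 0.0296]
contact_force: [-2.3, 0.2, 6.0]
```

```bash
python3 -m crank '[[[0,0,0.2,0,0],[0,0,0.36,0,0],[0,0,0.36,0,0]]]' | egrep 'time|pos|force'; for i in 1 2; do python3 -m crank '[[[0,0,0.1,0,0],[0,0,0.1,0,0]]]' | egrep 'time|pos|force'; done
```

```text
time_s: 21.23
ee_pos: [0.5468, -0.0688, 0.0204]
contact_force: [-3.3, -0.0, 7.2]
time_s: 21.4
ee_pos: [0.5467, -0.0688, 0.0182]
contact_force: [-4.7, 0.6, 8.7]
time_s: 21.57
ee_pos: [0.5466, -0.0688, 0.0157]
contact_force: [-4.7, 0.7, 8.5]
```

```bash
for i in 1 2 3; do python3 -m crank '[[[0,0,0.08,0,0],[0,0,0.08,0,0]]]' | egrep 'time|pos|force'; done
```

```text
time_s: 21.73
ee_pos: [0.5464, -0.0688, 0.0137]
contact_force: [-5.3, 0.3, 8.3]
time_s: 21.9
ee_pos: [0.5463, -0.0688, 0.0117]
contact_force: [-4.8, 0.3, 8.9]
time_s: 22.07
ee_pos: [0.5461, -0.0687, 0.0097]
contact_force: [-4.8, 0.0, 8.8]
```

```bash
for i in 1 2 3; do python3 -m crank '[[[0,0,0.06,0,0],[0,0,0.06,0,0]]]' | egrep 'time|pos|force'; done; python3 - <<'E'
from h import *
save("scene","s11");save("top","t11")
for c in("scene","top"):
  for r in arm.regions_of(c,"pedal_pad")[:1]: print(c,r["p"],r["extent"])
  for r in arm.regions_of(c,"roller0")[:6]: print(c,"rol",round(r["p"],2),np.round(r["extent"]))
E
```

```text
time_s: 22.23
ee_pos: [0.5459, -0.0688, 0.0082]
contact_force: [-6.1, 1.2, 9.3]
time_s: 22.4
ee_pos: [0.5459, -0.0687, 0.0071]
contact_force: [-7.4, 0.0, 12.3]
time_s: 22.57
ee_pos: [0.546, -0.0688, 0.0068]
contact_force: [-11.1, 1.7, 26.5]
scene 0.83 [236.3, 196.9, 278.7, 223.7]
top 0.68 [301.4, 185.3, 330.5, 190.7]
top rol 0.64 [250. 222. 262. 230.]
top rol 0.4 [254. 199. 264. 202.]
```

Stop reached (26 N). Holding while the rollers run.

```bash
python3 -m crank '[[[0,0,0,0,0],[0,0,0,0,0],[0,0,0,0,0],[0,0,0,0,0],[0,0,0,0,0],[0,0,0,0,0],[0,0,0,0,0],[0,0,0,0,0],[0,0,0,0,0],[0,0,0,0,0],[0,0,0,0,0],[0,0,0,0,0],[0,0,0,0,0],[0,0,0,0,0],[0,0,0,0,0],[0,0,0,0,0],[0,0,0,0,0],[0,0,0,0,0],[0,0,0,0,0],[0,0,0,0,0]]]'; python3 - <<'E'
from h import *
im=save("top","t12")
for r in arm.regions_of("top","roller0")[:6]: print("rol",round(r["p"],2),np.round(r["extent"]))
a=cv2.imread("pics/top0.png")
cut=lambda x:cv2.resize(x[165:265,220:285],(390,600),interpolation=cv2.INTER_CUBIC)
cv2.imwrite("pics/t12s.png",np.hstack([cut(a),cut(im)]))
# channel texture now vs start vs t11, region of channel
t11=cv2.imread("pics/t11.png")
for n,x in(("0",a),("11",t11),("12",im)): print(n,x[178:200,251:261].mean((1,2)).round().astype(int).tolist())
for n,x in(("0",a),("11",t11),("12",im)): print(n,x[200:240,256].mean(1).round().astype(int).tolist())
E
```

```text
time_s: 24.53
ee_pos: [0.546, -0.0688, 0.0068]
orientation: [-2.308, -2.128, 0.003]
contact_force: [-11.3, -0.2, 26.8]
opening: 0.0
rol 0.6 [252. 221. 263. 229.]
rol 0.55 [253. 198. 262. 205.]
rol 0.46 [254. 201. 263. 212.]
0 [93, 101, 108, 102, 93, 80, 59, 72, 87, 97, 106, 103, 92, 65, 55, 52, 33, 70, 89, 91, 89, 73]
11 [110, 107, 105, 106, 105, 105, 105, 105, 105, 102, 101, 94, 68, 60, 56, 34, 58, 91, 100, 100, 97, 71]
12 [110, 107, 106, 105, 105, 106, 105, 105, 105, 102, 101, 93, 68, 60, 55, 36, 57, 91, 100, 101, 98, 72]
0 [77, 81, 80, 80, 128, 142, 102, 88, 88, 88, 86, 87, 88, 86, 82, 82, 72, 45, 63, 80, 131, 138, 138, 141, 139, 138, 139, 139, 136, 135, 136, 136, 141, 137, 138, 142, 138, 96, 99, 100]
11 [66, 69, 64, 60, 60, 89, 104, 112, 113, 106, 97, 76, 87, 77, 66, 86, 80, 49, 52, 63, 61, 50, 55, 61, 65, 68, 67, 66, 59, 58, 68, 75, 76, 76, 76, 78, 82, 85, 84, 85]
12 [66, 70, 65, 60, 60, 89, 104, 112, 113, 108, 96, 77, 87, 77, 69, 87, 78, 47, 55, 61, 58, 48, 55, 62, 65, 70, 68, 65, 61, 57, 67, 76, 76, 77, 78, 78, 83, 84, 84, 84]
```

View pics/t12s.png

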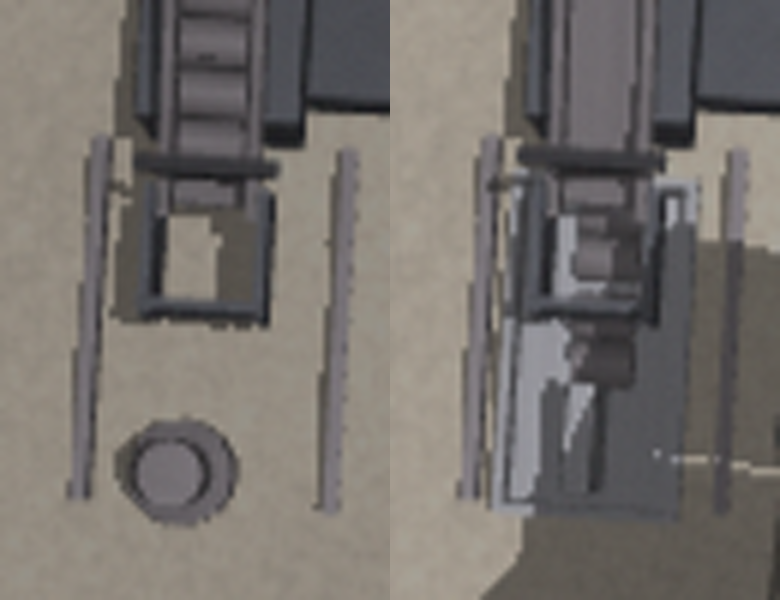

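The channel is empty and the rollers lie in the tray, in the spout area and beside the handle: (605,360), (600,325), (600,255), (600,215). Releasing the pedal and returning to the handle.

```bash
python3 -m crank '[[[0,0,-0.6,0,0],[0,0,-1.4,0,0],[0,0,-2.6,0,0],[0,0,-4,0,30],[0,0,-5.5,0,30],[0,0,-5.5,0,30]]]'; python3 - <<'E'
from h import *
go([.5256,.0648,.14],85.3)
w=save("top","t13")
for c in["top"]:
  for r in arm.regions_of(c,"pedal_pad")[:1]: print(r["p"],r["extent"])
E
```

```text
time_s: 25.13
ee_pos: [0.5522, -0.0695, 0.1494]
orientation: [2.303, 2.124, 0.011]
contact_force: [1.6, 0.7, 0.9]
opening: 0.0298
units [ 5.27 -1.5   0.36] turn 0.01 | at [ 0.5522 -0.0695  0.1494] xang 85.3 F [1.6 0.7 0.9] open 0.0298 t 25.13 tilt [ 0.011 -0.002 -1.   ]
```

```bash
python3 -m crank '[[[1.5,-0.4,0,0,30],[3,-0.9,0,0,30],[4.5,-1.3,0,0,30],[5.3,-1.3,0,0,30],[5.3,-1.3,0,0,30],[5.3,-1.3,0,0,30]]]'; python3 - <<'E'
from h import *
save("wrist","w14");save("top","t14")
for r in arm.regions_of("top","pedal_pad")[:1]: print("pedal",r["p"],r["extent"])
f=np.array([.5894,.0582]);t=np.radians(-4.7);ax=np.array([np.cos(t),np.sin(t)]);ay=np.array([-ax[1],ax[0]])
for n in("tray","roller0"):
  for r in arm.regions_of("wrist",n)[:5]: print(n,round(r["p"],2),np.round(r["extent"]))
g=cv2.cvtColor(cv2.imread("pics/w14.png"),cv2.COLOR_BGR2GRAY)
for v in(160,170): print(v,g[v,215:345].tolist())
print(g[140:200,262].tolist())
go([.5256,.0648,.026],85.3)
E
```

```text
time_s: 25.73
ee_pos: [0.5251, 0.0666, 0.1413]
orientation: [-2.306, -2.131, 0.003]
contact_force: [-0.8, 0.4, 0.1]
opening: 0.0296
pedal 0.62 [299.3, 185.5, 331.0, 235.5]
tray 0.86 [240. 155. 319. 293.]
tray 0.15 [263. 223. 289. 246.]
roller0 0.78 [266. 228. 288. 246.]
roller0 0.71 [262. 208. 291. 227.]
160 [180, 182, 182, 178, 165, 144, 120, 104, 99, 97, 89, 73, 63, 77, 99, 111, 118, 130, 152, 171, 177, 177, 177, 176, 174, 173, 173, 173, 173, 173, 173, 173, 173, 174, 173, 173, 173, 173, 173, 173, 174, 173, 173, 173, 173, 173, 173, 173, 173, 173, 173, 173, 173, 172, 173, 173, 173, 173, 173, 172, 172, 172, 172, 172, 172, 172, 172, 172, 172, 172, 171, 171, 172, 171, 171, 171, 171, 171, 171, 171, 170, 166, 157, 143, 120, 104, 100, 101, 100, 100, 100, 100, 100, 100, 100, 99, 100, 100, 99, 100, 100, 99, 99, 100, 101, 104, 107, 109, 105, 93, 72, 60, 62, 66, 66, 68, 70, 79, 94, 105, 111, 111, 112, 112, 112, 112, 112, 112, 114, 114]
170 [183, 184, 183, 180, 171, 159, 152, 151, 151, 149, 139, 113, 78, 67, 87, 106, 119, 142, 166, 175, 176, 177, 177, 176, 175, 173, 171, 163, 137, 98, 75, 83, 9
[... 181 characters left out ...]
6, 99, 100, 100, 100, 100, 100, 100, 100, 100, 99, 98, 98, 99, 98, 98, 99, 99, 100, 99, 99, 99, 98, 98, 97, 96, 89, 76, 71, 81, 93, 99, 99, 102, 106, 110, 111, 105, 86, 66, 64, 74, 80, 81, 81, 82, 85, 95, 106, 110, 111, 111, 111, 111, 111, 112, 112, 112, 112]
[176, 177, 179, 179, 180, 180, 180, 179, 179, 178, 176, 174, 164, 140, 103, 80, 82, 106, 141, 165, 173, 174, 174, 173, 173, 173, 172, 172, 172, 172, 172, 172, 172, 171, 171, 171, 171, 170, 170, 169, 169, 168, 168, 169, 169, 170, 170, 170, 170, 170, 170, 170, 170, 170, 170, 170, 170, 170, 169, 170]
units [ 0.   -0.01  4.65] turn -0.01 | at [0.526  0.0647 0.1423] xang 85.3 F [ 0.8 -0.7 -0.3] open 0.0302 t 25.98 tilt [-0.001 -0.    -1.   ]
```

Tray unchanged in the bay, pedal back up to its original extent. Descending on the handle.

```bash
python3 -m crank '[[[0,0,1.5,0,30],[0,0,2.8,0,30],[0,0,3.8,0,30],[0,0,4.2,0,30],[0,0,4.5,0,30],[0,0,4.5,0,30]]]'; python3 -m crank '[[[0,0,0,0,0],[0,0,0,0,0],[0,0,0,0,0],[0,0,0,0,0],[0,0,0,0,0],[0,0,0,0,0],[0,0,0,0,0]]]' 90
```

```text
time_s: 26.48
ee_pos: [0.5257, 0.0653, 0.0294]
orientation: [-2.31, -2.128, 0.002]
contact_force: [-0.9, 0.4, -0.5]
opening: 0.0302
time_s: 27.07
ee_pos: [0.5273, 0.0656, 0.0317]
orientation: [2.308, 2.128, 0.003]
contact_force: [-0.6, -3.7, 7.8]
opening: 0.008
```

```bash
python3 -m crank '[[[0,0,-0.1,0,0],[0,0,-0.2,0,0],[0,0,-0.25,0,0],[0,-0.3,-0.25,0,0],[0,-0.7,-0.25,0,0],[0,-1.2,-0.25,0,0],[0,-1.8,-0.25,0,0],[0,-2.4,-0.25,0,0],[0,-3,-0.25,0,0],[0,-3.6,-0.25,0,0],[0,-4.2,-0.25,0,0],[0,-4.7,-0.25,0,0],[0,-5,-0.25,0,0],[0,-5.2,-0.25,0,0],[0,-5.2,-0.25,0,0]]]'; python3 - <<'E'
from h import *
save("wrist","w15");save("top","t15")
for c in("wrist","top"):
 for n in("tray","roller0"):
  for r in arm.regions_of(c,n)[:6]: print(c,n,round(r["p"],2),np.round(r["extent"]))
go([.435,-.237,.16],85.3)
E
```

```text
time_s: 28.32
ee_pos: [0.395, 0.0763, 0.0365]
orientation: [-2.309, -2.129, 0.002]
contact_force: [0.2, 0.4, -4.6]
opening: 0.0074
wrist tray 0.85 [216. 174. 343. 369.]
wrist roller0 0.73 [261. 332. 295. 356.]
top tray 0.63 [233. 252. 267. 292.]
top roller0 0.73 [324. 275. 356. 304.]
top roller0 0.6 [246. 256. 258. 262.]
top roller0 0.58 [245. 271. 257. 280.]
top roller0 0.42 [247. 279. 257. 286.]
units [-12.37   2.53  -4.94] turn 0.01 | at [0.3973 0.0764 0.0366] xang 85.3 F [-0.4 -0.7 -4.1] open 0.0081 t 28.62 tilt [ 0.001  0.    -1.   ]
```

Weight reads about 4.1–4.6 N, which matches tray plus four rollers. Lifting over the bottle to the plate.

```bash
python3 -m crank '[[[0,0,-0.5,0,0],[0,0,-1.5,0,0],[0,0,-2.7,0,0],[0,0,-4,0,0],[0,0,-5.3,0,0],[0,0,-6.4,0,0],[0,0,-7,0,0],[-0.4,0.1,-7,-0.1,0],[-1.2,0.3,-7,-0.5,0],[-2.4,0.6,-7,-0.5,0],[-3.6,0.9,-7,-0.5,0],[-4.9,1.2,-7,-0.5,0],[-6.2,1.5,-7,-0.5,0],[-7.5,1.8,-7,-0.5,0],[-8.8,2,-7,-0.5,0],[-10,2.2,-7,-0.5,0],[-11.1,2.4,-7,-0.5,0],[-12,2.42,-7,-0.5,0],[-12.45,2.42,-7,-0.5,0],[-12.45,2.42,-7,-0.5,0]]]'; python3 - <<'E'
from h import *
save("top","t16")
for n in("tray","roller0","gauge","vee_block","bottle"):
  for r in arm.regions_of("top",n)[:3]: print(n,round(r["p"],2),np.round(r["extent"]))
go([.432,-.239,.055],88.4)
E
```

```text
time_s: 30.28
ee_pos: [0.4314, -0.2408, 0.2112]
orientation: [2.256, 2.186, -0.001]
contact_force: [-0.1, -0.0, -4.8]
opening: 0.0078
tray 0.95 [393. 233. 436. 303.]
tray 0.21 [326. 272. 354. 304.]
roller0 0.7 [407. 257. 425. 264.]
roller0 0.56 [409. 266. 425. 273.]
roller0 0.53 [407. 243. 424. 254.]
gauge 0.43 [436. 269. 452. 281.]
vee_block 0.55 [416. 224. 447. 247.]
vee_block 0.39 [299. 187. 328. 235.]
bottle 0.71 [324. 274. 355. 300.]
bottle 0.26 [300. 186. 329. 235.]
units [-0.05  0.02  6.26] turn 0.0 | at [ 0.4316 -0.2377  0.2115] xang 88.4 F [-0.4  0.5 -4.2] open 0.0077 t 30.58 tilt [-0.  0. -1.]
```

```bash
python3 -m crank '[[[0,0,0.6,0,0],[0,0,1.7,0,0],[0,0,2.9,0,0],[0,0,4,0,0],[0,0,5,0,0],[0,0,5.6,0,0],[0,0,6,0,0],[0,0,6.1,0,0],[0,0,6.1,0,0]]]';for i in 1 2; do python3 -m crank '[[[0,0,0.05,0,0],[0,0,0.08,0,0],[0,0,0.08,0,0]]]'|egrep 'pos|force'; done
```

```text
time_s: 31.33
ee_pos: [0.4317, -0.2384, 0.0589]
orientation: [-2.252, -2.19, 0.0]
contact_force: [-0.4, 1.0, -3.4]
opening: 0.0078
ee_pos: [0.4322, -0.2391, 0.0579]
contact_force: [-0.0, 0.0, -4.1]
ee_pos: [0.4316, -0.2389, 0.0552]
contact_force: [0.2, 0.2, -4.1]
```

```bash
for i in 1 2 3; do python3 -m crank '[[[0,0,0.04,0,0],[0,0,0.06,0,0],[0,0,0.06,0,0]]]'|egrep 'pos|force'; done
```

```text
ee_pos: [0.4315, -0.2388, 0.0534]
contact_force: [-0.1, 1.0, -4.6]
ee_pos: [0.4316, -0.2388, 0.052]
contact_force: [-0.7, -0.0, -2.9]
ee_pos: [0.4316, -0.2389, 0.0516]
contact_force: [-5.6, 0.6, 11.6]
```

On the plate (11.6 N). Releasing and withdrawing.

```bash
python3 -m crank '[[[0,0,0,0,25],[0,0,0,0,25],[0,0,0,0,25],[0,0,0,0,25],[0,0,-0.6,0,25],[0,0,-1.6,0,25],[0,0,-3,0,25],[0,0,-4.5,0,25],[0,0,-6,0,25],[1,-1,-6.5,0,25],[2,-1.5,-7,0,25],[2,-1.5,-7,0,25],[2,-1.5,-7,0,25]]]'; python3 - <<'E'
from h import *
save("top","t17");save("scene","s17");
print("start top: gauge n/a, vee 413-443/222-250, bottle 324-354/273-301, pedal 298-332/186-235")
for c in("top","scene"):
 for n in("tray","roller0","gauge","vee_block","bottle","pedal_pad","pencil_cup"):
  for r in arm.regions_of(c,n)[:4]: print(c,n,round(r["p"],2),np.round(r["extent"]))
o=arm.get_obs();print(o["ee_pos"],o["contact_force"])
def pj(c,P): return proj(c,P).round(1)
for c in("top","scene"):
  print(c,"exp gauge foot/top",pj(c,[.426,-.355,.02]),pj(c,[.426,-.355,.105]),"tray corners(z.05)",[pj(c,[.467+a,-.24+b,.05]).tolist() for a in(-.065,.065) for b in(-.035,.035)],"handle top",pj(c,[.432,-.239,.105]))
E
```

```text
time_s: 33.67
ee_pos: [0.3956, -0.1872, 0.2264]
orientation: [2.25, 2.189, 0.001]
contact_force: [0.8, 0.4, 0.2]
opening: 0.0245
start top: gauge n/a, vee 413-443/222-250, bottle 324-354/273-301, pedal 298-332/186-235
top tray 0.93 [372. 234. 409. 292.]
top roller0 0.49 [389. 264. 398. 267.]
top roller0 0.46 [383. 233. 398. 240.]
top gauge 0.66 [431. 270. 464. 292.]
top gauge 0.58 [232. 123. 333. 248.]
top vee_block 0.67 [414. 223. 444. 249.]
top vee_block 0.33 [326. 273. 355. 303.]
top bottle 0.59 [323. 270. 356. 302.]
top bottle 0.18 [302. 186. 330. 238.]
top pedal_pad 0.55 [301. 186. 333. 234.]
top pencil_cup 0.9 [131. 172. 177. 207.]
scene tray 0.74 [215. 132. 266. 174.]
scene tray 0.19 [215. 186. 333. 297.]
scene roller0 0.45 [237. 153. 247. 164.]
scene roller0 0.45 [234. 160. 243. 164.]
scene roller0 0.42 [231. 159. 242. 168.]
scene gauge 0.18 [213. 184. 332. 298.]
scene vee_block 0.84 [196. 142. 219. 166.]
scene bottle 0.67 [276. 140. 293. 179.]
scene pedal_pad 0.9 [236. 185. 279. 224.]
scene pencil_cup 0.67 [339. 268. 372. 317.]
[ 0.39556371 -0.18775343  0.22551851] [-0.08047954  0.54827911 -0.20695288]
top exp gauge foot/top [442.8 279.6] [458.9 283.7] tray corners(z.05) [[411.1, 292.8], [378.5, 293.4], [408.5, 232.5], [376.1, 233.2]] handle top [401.  281.7]
scene exp gauge foot/top [223.9 137.2] [221.  115.7] tray corners(z.05) [[247.1, 136.9], [264.3, 146.9], [217.0, 159.9], [234.4, 171.0]] handle top [248.1 133.1]
```

```bash
python3 - <<'E'
from h import *
im=save("wrist","w18")
for n in("roller0","tray","gauge"):
  for r in arm.regions_of("wrist",n)[:6]:
    e=r["extent"]; q=ray("wrist",(e[0]+e[2])/2,(e[1]+e[3])/2,.033); print(n,round(r["p"],2),np.round(e),q.round(3))
a=cv2.imread("pics/t17.png")
E
```

```text
roller0 0.61 [227. 235. 248. 252.] [ 0.479 -0.241  0.033]
roller0 0.46 [235. 222. 247. 238.] [ 0.462 -0.235  0.033]
tray 0.61 [203. 180. 268. 291.] [ 0.469 -0.243  0.033]
gauge 0.97 [ 91. 184. 158. 234.] [ 0.433 -0.367  0.033]
```

```bash
python3 -c "
from h import *
print(arm.get_obs()['time_s'],arm.sign_off())"
```

```text
the job is handed in; nothing more can be done
34.6667 None
```

I carried out every step and handed the job in at 34.7 s. One thing I couldn't fully confirm at the end is the roller count.

**What was done**
- The gauge was moved from the bay to the inspection plate.
- The tray was slid into the bay, with its centre about 33 mm in front of the spout.
- The pedal was pressed to its stop (27 N) and held for about 2 s. The channel was then empty, and I let the pedal up.
- The loaded tray was carried over the bottle and set down on the plate beside the gauge.

**Last checks that passed**
- The tray and gauge images match where they were put down, and the gauge looks upright.
- The pedal outline is back at its starting extent.
- The vee block, bottle and pencil cup are within a few pixels of where they started.
- The robot is clear of everything and reads no contact force.

**Checks that failed or disagreed**
- **Roller count:** the networks never showed all four rollers at once in the tray on the plate; they found two or three per view. I rely on the weight: the loaded tray read about 4.1–4.8 N against roughly 2 N empty. The channel was also empty, and no roller was reported outside the tray in the final top view.
- **First tray grasp:** it closed without holding and moved the tray a few mm. The second grasp, lower down, held.
- **Fingertip height:** the pedal contact suggested the shut fingertips sit about 25–35 mm above the nominal TCP. From then on I lowered onto things by force.

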